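# Third hand at the canvas-frame jig

## Task

Bring the loose stretcher rail into the assembly jig: lying flat on the board, its long side flush along the low fence and its end butted squarely against the clamped cross rail. Press it end-on against the cross rail with a steady push of about 12 newtons at the joint (between 5 and 22) for at least three seconds, so that a colleague can screw the joint, and finish while still pressing: do not let go. Leave the paint bottle, the screwdriver and the box of screws alone.

Things in the scene. Friction and masses are not known exactly. Their poses are not given: they have to be found in the camera images.
- jig: Plywood board fixed to the counter, 360 (x) x 240 (y) x 12 mm; origin at the centre of its underside; x points away from the robot (within 20 degrees), towards the cross rail, y left, towards the fence. Two toggle clamps at the far edge (jig y -80 and +98 mm, x 120 to 180 mm, up to 85 mm above the counter) hold the cross rail.
- fence: Low rigid aluminium fence fixed on the board, 255 (x) x 25 (y) x only 12 mm high, its top 24 mm above the counter; origin at the centre of its underside, at jig (-22.5, 77.5, 12) mm, axes of the jig. Its guiding face looks to jig -y and lies at jig y = +65 mm.
- cross_rail: Wooden rail clamped immovably across the board, 40 (jig x) x 230 (jig y) x 32 mm high; origin at the centre of its underside, at jig (130, 0, 12) mm, axes of the jig. Its rigid face that looks to jig -x, at jig x = +110 mm, is the one to press against.
- butt (a point): Point on the cross rail's near face at board height, jig (110, 45, 12) mm, axes of the jig: where the middle of the lower edge of the loose rail's end face belongs. The seated rail's origin is 100 mm from here along jig -x, at jig (10, 45, 12) mm.
- rail: Loose wooden bar 200 (its x) x 40 x 32 mm high, 0.12 to 0.26 kg; origin at the centre of its underside. Starts flat on the board, x within 15 degrees of jig x, 25 to 95 mm clear of the fence, 25 to 75 mm clear of the cross rail. Can be gripped across its width (top 20 mm above the fence's top) or pushed. Slides with 1 to 3 N, but bearing down on it adds friction, which eats up push.
- paint_bottle: Bystander: small plastic paint bottle, 44 mm across, 85 mm high, standing to the right of the board; origin at the centre of its base.
- screwdriver: Bystander: screwdriver lying on the counter to the left of the board, roughly along its x; origin on the counter under it.
- screw_box: Bystander: small closed cardboard box, 70 x 50 x 30 mm, to the right of the board; origin at the centre of its underside.
Things that resemble listed ones, but are neither listed nor needed, are in the scene too. There is more than one size of the rail; the job needs the middle-sized.

How it is judged:
By the outcome, as a careful person would: the job done as asked, in the order asked, and still so for the second after the job is handed in, while the arm keeps its last pose, push and grip.
It also fails if it takes over 64 s, if anything falls off the work surface, if the arm or the gripper's body presses on something with over 40 N, if the wrist force passes 120 N, or if a joint passes its speed limit or range.

## Robot

A 6-joint arm with a two-finger parallel gripper is mounted at the origin on the work surface. World frame = base frame: x ahead of the robot, y to its left, z up, the work surface at z = 0. Lengths are in m, angles in rad, forces in N, time in s.
With the tool pointing down it reaches from about 0.25 to 0.725 m from the base axis. Payload 4 kg.
Tool frame: the origin (TCP) lies at the very end of the fingers, on their centre line; the grasp point (between the pads) lies 19 mm behind it; z points along the fingers, y is the line along which they close (so a half turn about z gives the same grasp; the last joint's range is limited). The gripper opens to 85 mm and grips with 20 to 120 N. Pads are 22 mm wide; open, the fingers measure 114 mm over their backs; the gripper's body (76 mm by 85 mm) begins 54 mm behind the grasp point. The pads swing forward as they close: fully open they stand 13 mm farther back than shut.
Start: joints at [-1.213, 0.241, 0.005, 1.335, 0, 1.571], TCP at [0.175, -0.468, 0.231] pointing down, gripper open.
Joint ranges: [-2.72, 2.72], [-1.05, 1.87], [-1.09, 1.28], [-1.99, 2.15], [-1.42, 1.44], [-3.14, 3.14]. Speed limits (rad/s): [2.79, 2.79, 3.14, 3.14, 3.14, 3.14].

## Interface

Orientations are given as a unit quaternion [x, y, z, w].
In Python, from workcell import monitor, viewer, job gives the robot as it stands.
- The arm moves only by the tool arm_command, never from a script. Its argument "increments" is a list of rows, each an object of numbers: "dx", "dy", "dz": the shift along the tool's x, y, z in cm; "wx", "wy", "wz": the turn, a rotation vector about the tool's x, y, z in rad; "grip": the finger opening in cm, from 0 to 8.54. In form: [{"dx": .., "dy": .., "dz": .., "wx": .., "wy": .., "wz": .., "grip": ..}, ...]. A call has 1 to 10 rows; each row is the pose to reach, as a shift and turn from the pose commanded when the call began, along the tool's axes at that moment; what a row does not reach only later rows make up. A row lasts 1/10 s, in which the tool goes at most 50 mm and 8.59 degrees, less where a joint would pass 70% of its speed; a pose out of reach is approached as far as the arm can. A call with a gripper value outside its range is refused whole. The fingers move at their own pace and stop on an object; the grip force is fixed at half the most. Time passes only in rows, so rows that repeat a pose let the fingers close. It gives the time, the measured TCP pose, the force, the opening and the grip force at its end, in the units of the state.
- monitor.get_obs(): the state, without advancing time (a new reading comes with each control period).
- viewer.camera(name): name is "scene" or "side" or "wrist"; returns (picture, depth): 420x560x3 uint8, red, green, blue; 420x560 float32, m along the optical axis (not along the pixel's ray), 0 where there is no reading.
- viewer.get_calibration(name): a dict with "fovy" (degrees; the focal length in pixels is half the picture's height over the tangent of half this angle, whatever the lens; pixels are square), "cx", "cy" (the principal point, pixels), "view" (4x4, takes a point from world to camera coordinates). Camera axes: x right, y up, looking along -z (the intrinsics and any distortion apply to the point x, -y, -z); pixel columns grow to the right and rows downward; lengths in m; the calibration is good to about 2 mm. A picture is of the moment at which its call begins: read the wrist's pose just before it. get_calibration takes no time and is no camera call; for the wrist camera it gives the pose at the moment of the call.
- job.job_done(): hands the job in; it is judged then, once.
The state is a dict: "clock": time; "joint_pos": joint angles; "joint_vel": joint speeds; "tau": joint torques, N m; "eef_pos": TCP position; "tool_rot": TCP orientation; "ft_force": force on the tool from outside, world axes, zero at the start; "ft_torque": the same for the moment, N m; "grip_width": finger opening in m; "grasp_force": force on a finger pad.
Only numpy, scipy, OpenCV 4.12 (cv2) and the standard library are available. Lean on these libraries where they do the work, as an engineer would, in place of code of your own. Each camera call takes 0.05 s, during which the arm holds its last target. There are 200 camera calls.

## Working session

There is one attempt and no reset: what is moved stays moved. The work goes in short steps, Python scripts to look and compute and a tool call to move; the robot and the scene stay as the last step left them, time stands still between calls to the robot, and variables do not carry over. Pictures are saved under pics/ and viewed, at most 10 in all, crops included, and the job is handed in when it is done.

Besides the shell and the picture viewer there is one more tool, called after "Call:" as name(argument=value, ...), one argument or row to a line, values as JSON. arm_command: Moves the arm, as the interface text tells. Its arguments: {"type":"object","properties":{"increments":{"type":"array","items":{"type":"object","properties":{"dx":{"type":"number"},"dy":{"type":"number"},"dz":{"type":"number"},"wx":{"type":"number"},"wy":{"type":"number"},"wz":{"type":"number"},"grip":{"type":"number"}}}}},"required":["increments"]}

```bash
mkdir -p pics; ls; python3 - <<'E'
from workcell import monitor, viewer
import cv2,numpy as np
o=monitor.get_obs();print({k:np.round(v,3) for k,v in o.items()})
for n in ["scene","side"]:
    p,d=viewer.camera(n);cv2.imwrite(f"pics/{n}0.png",p[:,:,::-1]);np.save(f"pics/{n}0.npy",d)
    c=viewer.get_calibration(n);print(n,c)
    print((d==0).mean())
print(viewer.get_calibration("wrist"))
E
```

```text
pics
{'clock': np.float64(0.0), 'joint_pos': array([-1.213,  0.241,  0.004,  1.335, -0.   ,  1.571]), 'joint_vel': array([ 0.   ,  0.   , -0.   ,  0.001,  0.001, -0.   ]), 'tau': array([-1.0000e-03, -3.7232e+01,  2.5241e+01,  1.7000e-02, -0.0000e+00,
       -0.0000e+00]), 'eef_pos': array([ 0.175, -0.468,  0.23 ]), 'tool_rot': array([ 0.984,  0.178, -0.   , -0.001]), 'ft_force': array([ 0.071, -0.616, -0.352]), 'ft_torque': array([-0.016, -0.002,  0.005]), 'grasp_force': np.float64(0.0), 'grip_width': np.float64(0.085)}
scene {'fovy': 54.10529459706723, 'cx': 273.73889209914756, 'cy': 205.99735232315538, 'view': array([[ 0.29171969,  0.95625944, -0.02162174, -0.18844954],
       [-0.58640559,  0.19665798,  0.78578249,  0.31145988],
       [ 0.75566401, -0.21654911,  0.61812489, -1.40086539],
       [ 0.        ,  0.        ,  0.        ,  1.        ]])}
0.004264455782312925
side {'fovy': 51.26968978581477, 'cx': 277.60308367036725, 'cy': 205.26065855135573, 'view': array([[-0.91909178, -0.39400988,  0.0051495 ,  0.56341876],
       [ 0.28518149, -0.65610011,  0.69871608, -0.1838772 ],
       [-0.27192245,  0.64365275,  0.71538054, -0.89638021],
       [ 0.        ,  0.        ,  0.        ,  1.        ]])}
0.003826530612244898
{'fovy': 70.28872493653313, 'cx': 280.6465383197389, 'cy': 207.00400758797588, 'view': array([[ 0.35103666, -0.93635631, -0.00318185, -0.49877007],
       [ 0.88480331,  0.33281783, -0.32612174,  0.04311316],
       [ 0.30642512,  0.11166537,  0.94532243, -0.38160583],
       [ 0.        ,  0.        ,  0.        ,  1.        ]])}
```

View pics/scene0.png

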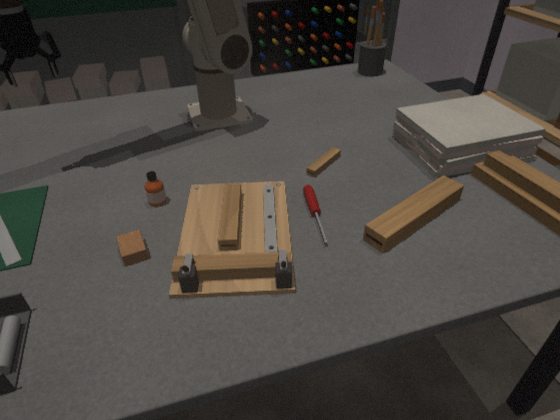

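View pics/side0.png

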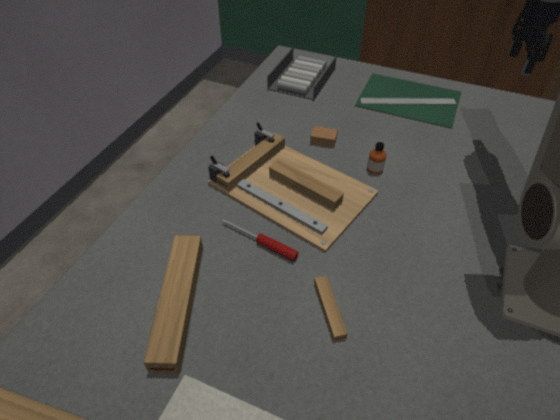

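The scene view shows the board at about (235,235), with the loose rail at (231,213), the fence at (269,215), the cross rail at row 265 and the clamps at (189,272) and (284,268). The larger and smaller decoy rails lie off to the left of the board, and the bottle and box are to its right. Next I'll measure by height mask and ray-casting.

```bash
cat > h.py <<'E'
import numpy as np,cv2
from workcell import monitor,viewer
def geom(n,shape=(420,560)):
    c=viewer.get_calibration(n);V=c["view"];f=210/np.tan(np.radians(c["fovy"]/2))
    return c,V,f
def cloud(n,d):
    c,V,f=geom(n);v,u=np.mgrid[:420,:560]
    P=np.stack([(u-c["cx"])/f*d,-(v-c["cy"])/f*d,-d],-1)
    return (P-V[:3,3])@V[:3,:3]
def cast(n,uv,z):
    c,V,f=geom(n);uv=np.asarray(uv,float).reshape(-1,2)
    r=np.c_[(uv[:,0]-c["cx"])/f,-(uv[:,1]-c["cy"])/f,-np.ones(len(uv))]@V[:3,:3]
    o=-V[:3,:3].T@V[:3,3];t=(z-o[2])/r[:,2];return o+r*t[:,None]
def rects(n,mask,z,amin=60):
    cs,_=cv2.findContours(mask.astype(np.uint8),cv2.RETR_EXTERNAL,cv2.CHAIN_APPROX_NONE)
    for k in cs:
        if cv2.contourArea(k)<amin: continue
        p=cast(n,k,z)[:,:2]*1000
        (cx,cy),(w,h),a=cv2.minAreaRect(p.astype(np.float32))
        if w<h: w,h,a=h,w,a+90
        a=(a+90)%180-90
        print(n,"z",z,"px",k.reshape(-1,2).mean(0).round(),"c",np.round((cx,cy),1),"LxW",round(w,1),round(h,1),"ang",round(a,2))
E
python3 - <<'E'
from h import *
for n in ["scene","side"]:
    d=np.load(f"pics/{n}0.npy");P=cloud(n,d);z=P[...,2];im=cv2.imread(f"pics/{n}0.png")
    roi=(P[...,0]>.2)&(P[...,0]<.85)&(abs(P[...,1])<.4)&(d>0)
    print(n,"table z",np.percentile(z[roi],[5,25,50]))
    for lo,hi,h in [(.006,.018,.012),(.018,.034,.024),(.0375,.05,.044),(.007,.06,.012)]:
        m=roi&(z>lo)&(z<hi); m=cv2.morphologyEx(m.astype(np.uint8),cv2.MORPH_OPEN,np.ones((3,3)))
        rects(n,m,h,150)
E
```

```text
scene table z [-7.48625167e-01  7.15361562e-04  1.96211555e-03]
scene z 0.012 px [231. 287.] c [ 766.2 -120.3] LxW 239.9 40.7 ang 75.23
scene z 0.012 px [241. 218.] c [555.6 -65. ] LxW 259.0 240.2 ang -14.71
scene z 0.024 px [236. 274.] c [ 751.9 -109.1] LxW 149.4 14.6 ang 75.62
scene z 0.024 px [383. 238.] c [752.3 213.1] LxW 84.5 49.3 ang 71.64
scene z 0.024 px [131. 244.] c [ 599.  -300.7] LxW 85.5 50.2 ang 8.58
scene z 0.024 px [311. 199.] c [568.2 117.3] LxW 106.5 24.5 ang -8.06
scene z 0.024 px [269. 218.] c [596.4   4.5] LxW 240.1 24.9 ang -14.74
scene z 0.024 px [323. 159.] c [413.4 214.2] LxW 139.6 31.6 ang -54.56
scene z 0.044 px [234. 261.] c [ 737.2 -104.7] LxW 167.5 47.0 ang 75.3
scene z 0.044 px [405. 212.] c [701.9 298.4] LxW 248.0 64.2 ang -68.06
scene z 0.044 px [229. 212.] c [576.  -80.8] LxW 207.4 40.8 ang -15.47
scene z 0.012 px [132. 246.] c [ 590.4 -302.2] LxW 98.4 51.3 ang 8.32
scene z 0.012 px [311. 200.] c [559.9 121.1] LxW 122.1 26.8 ang -8.98
scene z 0.012 px [404. 217.] c [681.7 315.5] LxW 289.7 84.4 ang -68.06
scene z 0.012 px [239. 243.] c [607.  -81.1] 
[... 567 characters left out ...]
6
side z 0.024 px [323. 134.] c [ 600.6 -300. ] LxW 70.9 65.2 ang 8.73
side z 0.044 px [178. 284.] c [699.7 298.6] LxW 237.0 58.8 ang -68.26
side z 0.044 px [306. 181.] c [574.3 -77.1] LxW 202.3 45.1 ang -15.48
side z 0.044 px [246. 159.] c [ 735.5 -109.3] LxW 232.8 67.1 ang 71.18
side z 0.012 px [330. 307.] c [410.5 212.9] LxW 141.7 30.5 ang -54.28
side z 0.012 px [179. 287.] c [711.  284.9] LxW 257.4 68.7 ang -68.06
side z 0.012 px [276. 247.] c [567. 118.] LxW 107.7 29.8 ang -9.52
side z 0.012 px [376. 162.] c [ 436.1 -253.2] LxW 83.4 45.6 ang -82.01
side z 0.012 px [288. 188.] c [622.6 -94.3] LxW 400.8 271.0 ang -14.98
side z 0.012 px [323. 136.] c [ 603.4 -309.2] LxW 80.2 72.9 ang -81.0
```

Call:
arm_command(
  increments=[
    {"dx": 5, "dy": -2.2, "wz": 0.1},
    {"dx": 10, "dy": -4.4, "wz": 0.2},
    {"dx": 15, "dy": -6.6, "wz": 0.3},
    {"dx": 19.5, "dy": -8.6, "wz": 0.4},
    {"dx": 24, "dy": -10.6, "wz": 0.5},
    {"dx": 28.5, "dy": -12.6, "wz": 0.6},
    {"dx": 33, "dy": -14.6, "wz": 0.63},
    {"dx": 37.5, "dy": -16.5, "wz": 0.63},
    {"dx": 42, "dy": -18.5, "wz": 0.63},
    {"dx": 46, "dy": -20.3, "wz": 0.63},
  ],
)

```text
validation failed for argument at $.in...
```

Call:
arm_command(
  increments=[
    {"dx": 5.0, "dy": -2.2, "dz": 0.0, "wx": 0.0, "wy": 0.0, "wz": 0.1, "grip": 8.5},
    {"dx": 10.0, "dy": -4.4, "dz": 0.0, "wx": 0.0, "wy": 0.0, "wz": 0.2, "grip": 8.5},
    {"dx": 15.0, "dy": -6.6, "dz": 0.0, "wx": 0.0, "wy": 0.0, "wz": 0.3, "grip": 8.5},
    {"dx": 19.5, "dy": -8.6, "dz": 0.0, "wx": 0.0, "wy": 0.0, "wz": 0.4, "grip": 8.5},
    {"dx": 24.0, "dy": -10.6, "dz": 0.0, "wx": 0.0, "wy": 0.0, "wz": 0.5, "grip": 8.5},
    {"dx": 28.5, "dy": -12.6, "dz": 0.0, "wx": 0.0, "wy": 0.0, "wz": 0.6, "grip": 8.5},
    {"dx": 33.0, "dy": -14.6, "dz": 0.0, "wx": 0.0, "wy": 0.0, "wz": 0.63, "grip": 8.5},
    {"dx": 37.5, "dy": -16.5, "dz": 0.0, "wx": 0.0, "wy": 0.0, "wz": 0.63, "grip": 8.5},
    {"dx": 42.0, "dy": -18.5, "dz": 0.0, "wx": 0.0, "wy": 0.0, "wz": 0.63, "grip": 8.5},
    {"dx": 46.0, "dy": -20.3, "dz": 0.0, "wx": 0.0, "wy": 0.0, "wz": 0.63, "grip": 8.5},
  ],
)

```text
clock: 1.1
eef_pos: [0.5306, -0.1295, 0.2309]
tool_rot: [0.992, -0.123, 0.0, -0.006]
ft_force: [0.3, -0.9, 1.3]
grip_width: 0.0849
grasp_force: 0.0
```

```bash
python3 - <<'E'
from h import *
from scipy.spatial.transform import Rotation as R
viewer.camera("wrist")
p,d=viewer.camera("wrist");cv2.imwrite("pics/w1.png",p[:,:,::-1]);np.save("pics/w1.npy",d)
o=monitor.get_obs();print(o["eef_pos"],R.from_quat(o["tool_rot"]).as_matrix().round(4))
P=cloud("wrist",d);z=P[...,2]
for lo,hi,h in [(.037,.055,.044),(.018,.034,.024)]:
    m=(d>0)&(z>lo)&(z<hi)&(P[...,0]>.3); m=cv2.morphologyEx(m.astype(np.uint8),cv2.MORPH_OPEN,np.ones((3,3)))
    rects("wrist",m,h,150)
E
```

```text
[ 0.53238403 -0.12945514  0.23000085] [[ 9.703e-01 -2.418e-01  2.700e-03]
 [-2.418e-01 -9.703e-01  1.210e-02]
 [-3.000e-04 -1.240e-02 -9.999e-01]]
wrist z 0.044 px [386. 234.] c [ 441.5 -234.1] LxW 43.9 26.2 ang -64.1
wrist z 0.044 px [234. 149.] c [571.7 -83.5] LxW 199.4 39.9 ang -15.74
wrist z 0.044 px [219.   6.] c [ 713.3 -110.4] LxW 228.0 11.4 ang 75.84
wrist z 0.024 px [ 75. 311.] c [409. 209.] LxW 136.2 26.6 ang -54.72
wrist z 0.024 px [ 87. 198.] c [562.1 112.2] LxW 99.0 23.8 ang -9.26
wrist z 0.024 px [426.  83.] c [ 595.8 -303.3] LxW 71.0 54.5 ang 8.39
wrist z 0.024 px [160. 133.] c [602.1  -1.9] LxW 253.3 27.0 ang -14.89
wrist z 0.024 px [223.  16.] c [ 711.  -109.9] LxW 226.9 4.0 ang 75.1
```

View pics/w1.png

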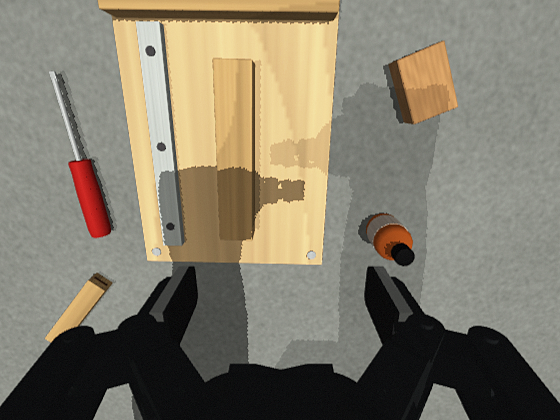

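The wrist view shows the rail at (234,149), the fence at (160,133), and the bottle and box at the right, well clear. I'll move above the rail now.

Call:
arm_command(
  increments=[
    {"dx": 1.4, "dy": -2.8, "dz": 1.0, "wx": 0.0, "wy": 0.0, "wz": 0.03, "grip": 8.5},
    {"dx": 2.7, "dy": -5.6, "dz": 4.0, "wx": 0.0, "wy": 0.0, "wz": 0.03, "grip": 8.5},
    {"dx": 2.7, "dy": -5.6, "dz": 8.0, "wx": 0.0, "wy": 0.0, "wz": 0.03, "grip": 8.5},
    {"dx": 2.7, "dy": -5.6, "dz": 12.0, "wx": 0.0, "wy": 0.0, "wz": 0.03, "grip": 8.5},
    {"dx": 2.7, "dy": -5.6, "dz": 12.0, "wx": 0.0, "wy": 0.0, "wz": 0.03, "grip": 8.5},
    {"dx": 2.7, "dy": -5.6, "dz": 12.0, "wx": 0.0, "wy": 0.0, "wz": 0.03, "grip": 8.5},
    {"dx": 2.7, "dy": -5.6, "dz": 12.0, "wx": 0.0, "wy": 0.0, "wz": 0.03, "grip": 8.5},
  ],
)

```text
clock: 1.9
eef_pos: [0.5629, -0.1177, 0.1137]
tool_rot: [0.993, -0.112, 0.003, -0.019]
ft_force: [1.1, -0.7, -0.0]
grip_width: 0.0848
grasp_force: 0.0
```

```bash
python3 - <<'E'
from h import *
from scipy.spatial.transform import Rotation as R
p,d=viewer.camera("wrist");cv2.imwrite("pics/w2.png",p[:,:,::-1])
o=monitor.get_obs();print(o["eef_pos"],R.from_quat(o["tool_rot"]).as_matrix().round(4),o["ft_force"],o["joint_pos"])
P=cloud("wrist",d);z=P[...,2]
for lo,hi,h in [(.037,.055,.044),(.018,.034,.024)]:
    m=(d>0)&(z>lo)&(z<hi)&(P[...,0]>.3); m=cv2.morphologyEx(m.astype(np.uint8),cv2.MORPH_OPEN,np.ones((3,3)))
    rects("wrist",m,h,150)
E
```

```text
[ 0.56345596 -0.11779806  0.11435162] [[ 0.9747 -0.2233  0.0114]
 [-0.2236 -0.974   0.0372]
 [ 0.0028 -0.0388 -0.9992]] [-0.12121702  0.16054496 -0.14377683] [-0.22653145  0.45963947  0.00756605  1.11600141  0.03876803  3.14058228]
wrist z 0.044 px [454. 315.] c [ 451.3 -238.6] LxW 38.8 22.1 ang 88.52
wrist z 0.044 px [234. 194.] c [575.4 -81.3] LxW 200.0 40.5 ang -15.44
wrist z 0.044 px [269.   2.] c [ 704.8 -138.4] LxW 162.7 4.1 ang 76.48
wrist z 0.024 px [440. 300.] c [ 451.5 -236.5] LxW 37.2 19.5 ang -79.53
wrist z 0.024 px [ 36. 256.] c [565.2 114. ] LxW 101.2 26.7 ang -9.06
wrist z 0.024 px [521. 110.] c [ 600.5 -301.3] LxW 73.1 57.4 ang 8.38
wrist z 0.024 px [129. 157.] c [ 6.097e+02 -4.000e-01] LxW 246.4 28.4 ang -14.63
wrist z 0.024 px [223.   9.] c [ 715.1 -107.2] LxW 227.5 4.4 ang 75.34
```

Joint 6 hit its limit, so I'll use the half-turn-equivalent grasp and turn the other way.

Call:
arm_command(
  increments=[
    {"dx": 0.0, "dy": 0.0, "dz": -1.0, "wx": 0.0, "wy": 0.0, "wz": -0.14, "grip": 8.5},
    {"dx": 0.0, "dy": -1.0, "dz": -1.0, "wx": 0.0, "wy": 0.0, "wz": -0.28, "grip": 8.5},
    {"dx": 0.0, "dy": -2.0, "dz": -1.0, "wx": 0.0, "wy": 0.0, "wz": -0.42, "grip": 8.5},
    {"dx": 0.0, "dy": -3.0, "dz": -1.0, "wx": 0.0, "wy": 0.0, "wz": -0.56, "grip": 8.5},
    {"dx": 0.0, "dy": -3.5, "dz": -1.0, "wx": 0.0, "wy": 0.0, "wz": -0.7, "grip": 8.5},
    {"dx": 0.0, "dy": -3.5, "dz": -1.0, "wx": 0.0, "wy": 0.0, "wz": -0.84, "grip": 8.5},
    {"dx": 0.0, "dy": -3.5, "dz": -1.0, "wx": 0.0, "wy": 0.0, "wz": -0.98, "grip": 8.5},
    {"dx": 0.0, "dy": -3.5, "dz": -1.0, "wx": 0.0, "wy": 0.0, "wz": -1.12, "grip": 8.5},
    {"dx": 0.0, "dy": -3.5, "dz": -1.0, "wx": 0.0, "wy": 0.0, "wz": -1.26, "grip": 8.5},
    {"dx": 0.0, "dy": -3.5, "dz": -1.0, "wx": 0.0, "wy": 0.0, "wz": -1.4, "grip": 8.5},
  ],
)

```text
clock: 2.95
eef_pos: [0.5713, -0.0839, 0.1261]
tool_rot: [0.831, 0.556, 0.015, -0.012]
ft_force: [0.0, 0.6, 0.2]
grip_width: 0.085
grasp_force: 0.0
```

Call:
arm_command(
  increments=[
    {"dx": 0.0, "dy": 0.0, "dz": 0.0, "wx": 0.0, "wy": 0.0, "wz": -0.14, "grip": 8.5},
    {"dx": 0.0, "dy": 0.0, "dz": 0.0, "wx": 0.0, "wy": 0.0, "wz": -0.28, "grip": 8.5},
    {"dx": 0.0, "dy": 0.0, "dz": 0.0, "wx": 0.0, "wy": 0.0, "wz": -0.42, "grip": 8.5},
    {"dx": 0.0, "dy": 0.0, "dz": 0.0, "wx": 0.0, "wy": 0.0, "wz": -0.56, "grip": 8.5},
    {"dx": 0.0, "dy": 0.0, "dz": 0.0, "wx": 0.0, "wy": 0.0, "wz": -0.7, "grip": 8.5},
    {"dx": 0.0, "dy": 0.0, "dz": 0.0, "wx": 0.0, "wy": 0.0, "wz": -0.84, "grip": 8.5},
    {"dx": 0.0, "dy": 0.0, "dz": 0.0, "wx": 0.0, "wy": 0.0, "wz": -0.98, "grip": 8.5},
    {"dx": 0.0, "dy": 0.0, "dz": 0.0, "wx": 0.0, "wy": 0.0, "wz": -1.12, "grip": 8.5},
    {"dx": 0.0, "dy": 0.0, "dz": 0.0, "wx": 0.0, "wy": 0.0, "wz": -1.26, "grip": 8.5},
    {"dx": 0.0, "dy": 0.0, "dz": 0.0, "wx": 0.0, "wy": 0.0, "wz": -1.4, "grip": 8.5},
  ],
)

```text
clock: 3.95
eef_pos: [0.5713, -0.0839, 0.1261]
tool_rot: [0.277, 0.961, 0.02, 0.001]
ft_force: [-0.2, -1.1, 0.5]
grip_width: 0.0854
grasp_force: 0.0
```

```bash
cat >> h.py <<'E'
from scipy.spatial.transform import Rotation as R
def togo(x,y,z,yaw):
    o=monitor.get_obs();T=R.from_quat(o["tool_rot"]);G=R.from_euler("z",yaw,degrees=True)*R.from_euler("x",180,degrees=True)
    m=T.as_matrix();print("t",o["clock"],"eef",o["eef_pos"].round(4),"yaw",round(np.degrees(np.arctan2(m[1,0],m[0,0])),2),"tilt",m[:2,2].round(4),"F",o["ft_force"].round(1),"grip",o["grip_width"],"q6",o["joint_pos"][5].round(3))
    print("shift cm",(m.T@(np.array([x,y,z])-o["eef_pos"])*100).round(2),"turn",(T.inv()*G).as_rotvec().round(4))
E
python3 - <<'E'
from h import *
togo(.5745,-.081,.10,164.5)
E
```

```text
t 3.95 eef [ 0.5713 -0.0839  0.1261] yaw 147.86 tilt [0.0122 0.0372] F [-0.2 -1.1  0.5] grip 0.08541993499219572 q6 0.395
shift cm [-0.14  0.32  2.62] turn [ 0.0391 -0.0039 -0.2906]
```

Call:
arm_command(
  increments=[
    {"dx": -0.14, "dy": 0.32, "dz": 0.0, "wx": 0.0391, "wy": -0.004, "wz": -0.145, "grip": 8.5},
    {"dx": -0.14, "dy": 0.32, "dz": 0.0, "wx": 0.0391, "wy": -0.004, "wz": -0.29, "grip": 8.5},
    {"dx": -0.14, "dy": 0.32, "dz": 2.6, "wx": 0.0391, "wy": -0.004, "wz": -0.29, "grip": 8.5},
    {"dx": -0.14, "dy": 0.32, "dz": 2.6, "wx": 0.0391, "wy": -0.004, "wz": -0.29, "grip": 8.5},
    {"dx": -0.14, "dy": 0.32, "dz": 2.6, "wx": 0.0391, "wy": -0.004, "wz": -0.29, "grip": 8.5},
  ],
)

```text
clock: 4.45
eef_pos: [0.5733, -0.0807, 0.0988]
tool_rot: [0.138, 0.99, 0.0, -0.002]
ft_force: [-0.1, -0.3, -0.2]
grip_width: 0.0853
grasp_force: 0.0
```

```bash
python3 - <<'E'
from h import *
p,d=viewer.camera("wrist");cv2.imwrite("pics/w3.png",p[:,:,::-1])
togo(.5745,-.081,.026,164.5)
P=cloud("wrist",d);z=P[...,2]
for lo,hi,h in [(.037,.055,.044),(.018,.034,.024)]:
    m=(d>0)&(z>lo)&(z<hi)&(P[...,0]>.3); m=cv2.morphologyEx(m.astype(np.uint8),cv2.MORPH_OPEN,np.ones((3,3)))
    rects("wrist",m,h,150)
E
```

```text
t 4.5 eef [ 0.5737 -0.0808  0.0992] yaw 164.13 tilt [-0.0025  0.0006] F [-0.7 -0.2  0.3] grip 0.0848323201036004 q6 0.137
shift cm [-0.1   0.01  7.32] turn [-0.0001 -0.0026 -0.0065]
wrist z 0.044 px [281. 207.] c [575.8 -81.1] LxW 198.9 39.8 ang -15.46
wrist z 0.044 px [ 8. 98.] c [ 444.9 -219.5] LxW 39.3 13.2 ang -32.74
wrist z 0.024 px [297. 357.] c [ 713.6 -113.5] LxW 175.5 59.4 ang -89.1
wrist z 0.024 px [ 48. 306.] c [ 600.3 -301.4] LxW 69.3 63.8 ang 8.25
wrist z 0.024 px [539. 133.] c [564.8 114.4] LxW 99.7 25.2 ang -8.67
wrist z 0.024 px [25. 94.] c [ 440.2 -224.5] LxW 43.9 24.4 ang -20.74
wrist z 0.024 px [399. 161.] c [567.   11.2] LxW 173.5 26.9 ang -14.59
```

View pics/w3.png

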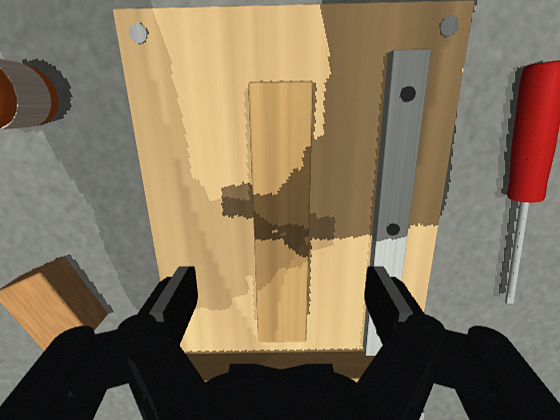

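The rail (281,207) is centred between the fingers and the fence is at (399,161). I'll descend and close.

Call:
arm_command(
  increments=[
    {"dx": -0.1, "dy": 0.0, "dz": 3.0, "wx": 0.0, "wy": 0.0, "wz": -0.01, "grip": 8.5},
    {"dx": -0.2, "dy": 0.0, "dz": 5.5, "wx": 0.0, "wy": 0.0, "wz": -0.01, "grip": 8.5},
    {"dx": -0.2, "dy": 0.0, "dz": 7.3, "wx": 0.0, "wy": 0.0, "wz": -0.01, "grip": 8.5},
    {"dx": -0.2, "dy": 0.0, "dz": 7.3, "wx": 0.0, "wy": 0.0, "wz": -0.01, "grip": 8.5},
    {"dx": -0.2, "dy": 0.0, "dz": 7.3, "wx": 0.0, "wy": 0.0, "wz": -0.01, "grip": 6.0},
    {"dx": -0.2, "dy": 0.0, "dz": 7.3, "wx": 0.0, "wy": 0.0, "wz": -0.01, "grip": 5.0},
    {"dx": -0.2, "dy": 0.0, "dz": 7.3, "wx": 0.0, "wy": 0.0, "wz": -0.01, "grip": 4.5},
    {"dx": -0.2, "dy": 0.0, "dz": 7.3, "wx": 0.0, "wy": 0.0, "wz": -0.01, "grip": 3.5},
    {"dx": -0.2, "dy": 0.0, "dz": 7.3, "wx": 0.0, "wy": 0.0, "wz": -0.01, "grip": 3.0},
    {"dx": -0.2, "dy": 0.0, "dz": 7.3, "wx": 0.0, "wy": 0.0, "wz": -0.01, "grip": 3.0},
  ],
)

```text
clock: 5.5
eef_pos: [0.5759, -0.0812, 0.0263]
tool_rot: [0.133, 0.991, 0.0, -0.001]
ft_force: [-0.1, 0.7, 5.7]
grip_width: 0.0386
grasp_force: 62.7
```

Call:
arm_command(
  increments=[
    {"dx": 0.0, "dy": 0.0, "dz": 0.0, "wx": 0.0, "wy": 0.0, "wz": 0.0, "grip": 2.5},
    {"dx": 0.0, "dy": 0.0, "dz": 0.0, "wx": 0.0, "wy": 0.0, "wz": 0.0, "grip": 2.5},
    {"dx": 0.0, "dy": 0.0, "dz": 0.0, "wx": 0.0, "wy": 0.0, "wz": 0.0, "grip": 2.5},
  ],
)

```text
clock: 5.8
eef_pos: [0.5758, -0.0811, 0.0262]
tool_rot: [0.133, 0.991, 0.0, -0.001]
ft_force: [-0.3, 0.3, 6.2]
grip_width: 0.0384
grasp_force: 62.7
```

```bash
python3 - <<'E'
from h import *
p,d=viewer.camera("wrist");cv2.imwrite("pics/w4.png",p[:,:,::-1])
p,d2=viewer.camera("side");cv2.imwrite("pics/s4.png",cv2.resize(p[100:260,200:400,::-1],None,fx=3.5,fy=3.5))
togo(.5745,-.081,.026,165.4)
P=cloud("wrist",d);z=P[...,2]
for lo,hi,h in [(.037,.055,.044),(.018,.034,.024)]:
    m=(d>0)&(z>lo)&(z<hi)&(P[...,0]>.3); m=cv2.morphologyEx(m.astype(np.uint8),cv2.MORPH_OPEN,np.ones((3,3)))
    rects("wrist",m,h,150)
E
```

```text
t 5.9 eef [ 0.5758 -0.0812  0.0263] yaw 164.73 tilt [-0.0014  0.0006] F [-1.  -0.1  5.9] grip 0.038644431992311205 q6 0.126
shift cm [ 0.13 -0.02  0.03] turn [ 0.0002 -0.0015 -0.0117]
wrist z 0.044 px [281. 216.] c [553.  -71.2] LxW 153.2 69.4 ang -24.54
wrist z 0.024 px [403. 407.] c [700.2 -32.4] LxW 37.6 14.7 ang 20.78
wrist z 0.024 px [ 10. 391.] c [ 622.  -273.4] LxW 49.6 19.4 ang -32.19
wrist z 0.024 px [457. 162.] c [562.7  11.4] LxW 166.3 28.0 ang -14.68
```

View pics/s4.png

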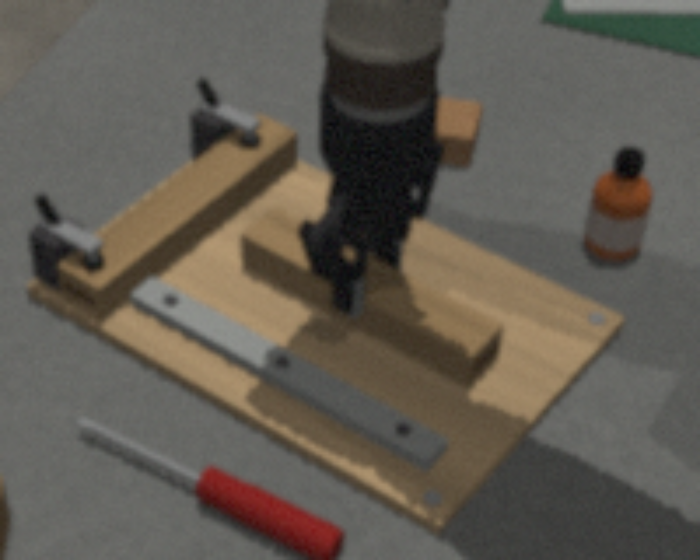

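The rail is gripped at mid-length, with the fence-side finger at crop pixel (350,300). I'll check how high that fingertip stands.

```bash
python3 - <<'E'
from h import *
p,d=viewer.camera("side");P=cloud("side",d)
c=np.array([.5758,-.0812]);a=np.radians(-15.1);ex=np.array([np.cos(a),np.sin(a)]);ey=np.array([-ex[1],ex[0]])
X=(P[...,:2]-c)@ex;Y=(P[...,:2]-c)@ey;dark=p.max(-1)<45
m=dark&(abs(X)<.03)&(Y>.01)&(Y<.06)&(P[...,2]<.12)&(P[...,2]>0)
v,u=np.nonzero(m);k=np.argsort(-v)[:40]
print(np.c_[u,v,X[m]*1e3,Y[m]*1e3,P[m][:,2]*1e3][k].round(0).astype(int))
s=p[170:200,285:320].max(-1);print(s[::2,::2])
E
```

```text
[[298 189  -5  33  38]
 [299 188  -7  33  43]
 [297 188  -1  33  39]
 [298 188  -3  32  39]
 [300 188  -7  29  40]
 [299 187  -7  33  46]
 [296 187   1  34  41]
 [298 187  -4  34  44]
 [300 187  -6  27  40]
 [298 186  -4  33  47]
 [300 186  -6  28  45]
 [297 186   1  30  41]
 [299 186  -6  32  48]
 [296 186   4  30  40]
 [295 186   6  31  40]
 [295 185   6  32  44]
 [299 185  -6  32  51]
 [297 185  -1  33  49]
 [298 185  -1  29  46]
 [296 185   3  32  46]
 [300 185  -6  28  48]
 [300 184  -5  27  50]
 [296 184   2  33  50]
 [298 184  -3  33  53]
 [297 184  -1  33  52]
 [299 184  -7  34  56]
 [295 184   4  35  50]
 [296 183   2  34  54]
 [295 183   6  32  51]
 [298 183  -3  32  55]
 [297 183   0  33  55]
 [299 183  -5  30  55]
 [300 183  -7  29  56]
 [300 182  -7  31  60]
 [297 182 -12  50  77]
 [299 182  -6  33  61]
 [296 182  -9  50  75]
 [298 182 -11  45  73]
 [295 182   5  34  56]
 [296 181 -10  52  81]]
[[142  52  37  27  25  21  35  64  32  29  29  29  27  17  37 110 140 142]
 [146  83  12  12  22  21  43 111  70  21  53  30  26  30  32 116 136 135]
 [146 119  26  27  13  27  25
[... 246 characters left out ...]
 65  59  65  76 136 147]
 [ 71  68  71  72  72  32  22  23  49  51  65  70  70  72  76  76 109 143]
 [ 79  69  65  69  66  38  23  24  51  56  77  79  84  84  85  84  95 128]
 [137  92  76  67  65  38  15  23  52  58  76  82  80  82  80  81  90 131]
 [164 136 106  87  74  53  40  34  57  57  64  70  77  82  80  80  81 101]
 [163 159 104  94  87  69  66  58  62  64  67  67  65  66  74  83  82  85]
 [148 113  77  76  78  75  72  71  65  66  65  65  69  65  70  70  75  95]
 [109  80  76  73  77  77  75  79  81  77  73  65  64  69  65  66  70  68]
 [ 95  96  93  77  74  71  75  90 100  98  89  78  66  66  68  62  66  64]
 [101  94  97  93  91  85  95  96  94  98  97  93  91  78  68  67  67  66]]
```

Call:
arm_command(
  increments=[
    {"dx": 0.0, "dy": 0.3, "dz": -0.05, "wx": 0.0, "wy": 0.0, "wz": -0.005, "grip": 2.5},
    {"dx": 0.0, "dy": 0.8, "dz": -0.05, "wx": 0.0, "wy": 0.0, "wz": -0.01, "grip": 2.5},
    {"dx": 0.0, "dy": 1.4, "dz": -0.05, "wx": 0.0, "wy": 0.0, "wz": -0.01, "grip": 2.5},
    {"dx": 0.0, "dy": 2.0, "dz": -0.05, "wx": 0.0, "wy": 0.0, "wz": -0.01, "grip": 2.5},
    {"dx": 0.0, "dy": 2.6, "dz": -0.05, "wx": 0.0, "wy": 0.0, "wz": -0.01, "grip": 2.5},
    {"dx": 0.0, "dy": 3.2, "dz": -0.05, "wx": 0.0, "wy": 0.0, "wz": -0.01, "grip": 2.5},
    {"dx": 0.0, "dy": 3.8, "dz": -0.05, "wx": 0.0, "wy": 0.0, "wz": -0.01, "grip": 2.5},
    {"dx": 0.0, "dy": 4.3, "dz": -0.05, "wx": 0.0, "wy": 0.0, "wz": -0.01, "grip": 2.5},
    {"dx": 0.0, "dy": 4.5, "dz": -0.05, "wx": 0.0, "wy": 0.0, "wz": -0.01, "grip": 2.5},
    {"dx": 0.0, "dy": 4.5, "dz": -0.05, "wx": 0.0, "wy": 0.0, "wz": -0.01, "grip": 2.5},
  ],
)

```text
clock: 6.95
eef_pos: [0.5872, -0.0388, 0.0263]
tool_rot: [0.128, 0.992, -0.001, -0.001]
ft_force: [-1.0, -4.4, 6.3]
grip_width: 0.0387
grasp_force: 63.0
```

```bash
python3 - <<'E'
from h import *
p,d=viewer.camera("wrist");cv2.imwrite("pics/w5.png",p[:,:,::-1])
p2,d2=viewer.camera("side");cv2.imwrite("pics/s5.png",cv2.resize(p2[100:260,200:400,::-1],None,fx=3.5,fy=3.5))
togo(.5745,-.081,.026,165.3)
P=cloud("wrist",d);z=P[...,2]
for lo,hi,h in [(.037,.055,.044),(.018,.034,.024)]:
    m=(d>0)&(z>lo)&(z<hi)&(P[...,0]>.3); m=cv2.morphologyEx(m.astype(np.uint8),cv2.MORPH_OPEN,np.ones((3,3)))
    rects("wrist",m,h,150)
E
```

```text
t 7.05 eef [ 0.5872 -0.0388  0.0263] yaw 165.26 tilt [-0.0027 -0.0018] F [-1.  -4.2  7.2] grip 0.03834416621117542 q6 0.192
shift cm [ 0.15 -4.4   0.04] turn [-0.0024 -0.0021 -0.0007]
wrist z 0.044 px [280. 216.] c [564.4 -29. ] LxW 153.2 69.0 ang -23.77
wrist z 0.024 px [552. 183.] c [577.9 101.7] LxW 71.7 12.2 ang 2.13
wrist z 0.024 px [372. 153.] c [554.3  14.6] LxW 148.0 26.0 ang -14.68
```

View pics/w5.png

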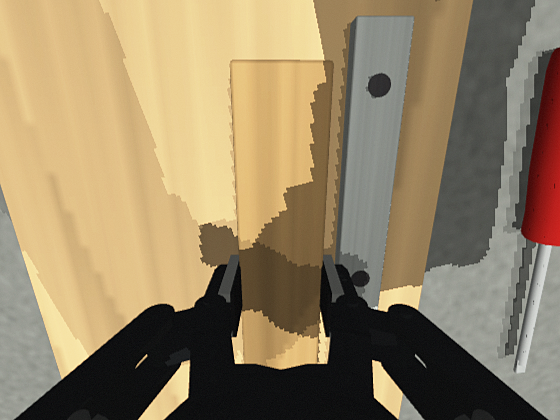

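The view shows the rail's right edge running from (333,62) to about (322,250), with the fence's guiding edge just to its right, from about (352,20) to (338,250). I'll measure the gap by colour segmentation along rows.

```bash
python3 - <<'E'
from h import *
p=cv2.imread("pics/w5.png").astype(int)
for v in (80,120,160,200): print(v,[tuple(x) for x in p[v,318:362:2]])
a=np.radians(-14.7);ex=np.array([np.cos(a),np.sin(a)]);ey=np.array([-ex[1],ex[0]])
A=cast("wrist",[(333,64),(323,250)],.044)[:,:2]; B=cast("wrist",[(353,30),(341,240)],.024)[:,:2]
print((A@ey*1e3).round(1),(B@ey*1e3).round(1))
E
```

```text
80 [(np.int64(119), np.int64(186), np.int64(224)), (np.int64(120), np.int64(187), np.int64(226)), (np.int64(120), np.int64(187), np.int64(225)), (np.int64(122), np.int64(186), np.int64(227)), (np.int64(69), np.int64(107), np.int64(138)), (np.int64(64), np.int64(100), np.int64(125)), (np.int64(58), np.int64(94), np.int64(121)), (np.int64(53), np.int64(82), np.int64(104)), (np.int64(89), np.int64(128), np.int64(157)), (np.int64(91), np.int64(131), np.int64(157)), (np.int64(87), np.int64(128), np.int64(157)), (np.int64(90), np.int64(131), np.int64(158)), (np.int64(92), np.int64(134), np.int64(162)), (np.int64(63), np.int64(94), np.int64(115)), (np.int64(67), np.int64(93), np.int64(112)), (np.int64(73), np.int64(75), np.int64(73)), (np.int64(72), np.int64(77), np.int64(73)), (np.int64(106), np.int64(111), np.int64(109)), (np.int64(142), np.int64(150), np.int64(146)), (np.int64(145), np.int64(149), np.int64(145)), (np.int64(144), np.int64(150), np.int64(144)), (np.int64(141), np.int64(146), np.int64(142))]
120 [(np.int64(63), np.int64(101), np.int64(128)), (np.int64(63), np.int64(102), np
[... 2292 characters left out ...]
t64(128), np.int64(156)), (np.int64(95), np.int64(139), np.int64(166)), (np.int64(62), np.int64(93), np.int64(114)), (np.int64(66), np.int64(91), np.int64(110)), (np.int64(73), np.int64(76), np.int64(72)), (np.int64(67), np.int64(71), np.int64(68)), (np.int64(130), np.int64(134), np.int64(131)), (np.int64(138), np.int64(146), np.int64(141)), (np.int64(137), np.int64(143), np.int64(137)), (np.int64(136), np.int64(141), np.int64(137)), (np.int64(132), np.int64(139), np.int64(133)), (np.int64(138), np.int64(142), np.int64(137)), (np.int64(137), np.int64(141), np.int64(138)), (np.int64(133), np.int64(137), np.int64(131)), (np.int64(132), np.int64(138), np.int64(135))]
[131.4 131.3] [142.4 143.7]
```

Call:
arm_command(
  increments=[
    {"dx": -0.3, "dy": 0.1, "dz": -0.08, "wx": 0.0, "wy": 0.0, "wz": 0.0, "grip": 2.5},
    {"dx": -0.8, "dy": 0.3, "dz": -0.08, "wx": 0.0, "wy": 0.0, "wz": 0.0, "grip": 2.5},
    {"dx": -1.3, "dy": 0.5, "dz": -0.08, "wx": 0.0, "wy": 0.0, "wz": 0.0, "grip": 2.5},
    {"dx": -1.8, "dy": 0.7, "dz": -0.08, "wx": 0.0, "wy": 0.0, "wz": 0.0, "grip": 2.5},
    {"dx": -2.3, "dy": 0.8, "dz": -0.08, "wx": 0.0, "wy": 0.0, "wz": 0.0, "grip": 2.5},
    {"dx": -2.8, "dy": 0.9, "dz": -0.08, "wx": 0.0, "wy": 0.0, "wz": 0.0, "grip": 2.5},
    {"dx": -3.0, "dy": 0.9, "dz": -0.08, "wx": 0.0, "wy": 0.0, "wz": 0.0, "grip": 2.5},
    {"dx": -3.0, "dy": 0.9, "dz": -0.08, "wx": 0.0, "wy": 0.0, "wz": 0.0, "grip": 2.5},
    {"dx": -3.0, "dy": 0.9, "dz": -0.08, "wx": 0.0, "wy": 0.0, "wz": 0.0, "grip": 2.5},
  ],
)

```text
clock: 7.95
eef_pos: [0.6161, -0.0354, 0.0262]
tool_rot: [0.128, 0.992, 0.001, -0.004]
ft_force: [-7.4, 0.9, 9.3]
grip_width: 0.0388
grasp_force: 63.2
```

```bash
cat >> h.py <<'E'
def st():
    o=monitor.get_obs();a=np.radians(-14.7);ex=np.array([np.cos(a),np.sin(a)]);ey=np.array([-ex[1],ex[0]])
    e=(o["eef_pos"][:2]-[.6065,-.077])*1e3;F=o["ft_force"]
    print("t",o["clock"],"jig mm",(e@ex).round(2),(e@ey).round(2),"z",(o["eef_pos"][2]*1e3).round(2),"Fjig",(F[:2]@ex).round(1),(F[:2]@ey).round(1),F[2].round(1),"M",o["ft_torque"].round(2))
E
python3 - <<'E'
from h import *
st();togo(.5745,-.081,.026,165.3)
E
```

```text
t 7.95 jig mm -1.3 42.66 z 26.25 Fjig -7.3 -1.0 9.3 M [ 0.12  1.1  -0.04]
t 7.95 eef [ 0.6161 -0.0354  0.0262] yaw 165.35 tilt [-0.0077  0.0025] F [-7.4  0.9  9.3] grip 0.03881612306132155 q6 0.197
shift cm [ 2.87 -5.46  0.05] turn [ 0.0005 -0.0081  0.0009]
```

Call:
arm_command(
  increments=[
    {"dx": 0.0, "dy": 0.0, "dz": -0.1, "wx": 0.0, "wy": 0.0, "wz": 0.0, "grip": 2.5},
    {"dx": 0.0, "dy": 0.0, "dz": -0.15, "wx": 0.0, "wy": 0.0, "wz": 0.0, "grip": 2.5},
    {"dx": 0.0, "dy": 0.0, "dz": -0.15, "wx": 0.0, "wy": 0.0, "wz": 0.0, "grip": 2.5},
    {"dx": 0.0, "dy": 0.0, "dz": -0.15, "wx": 0.0, "wy": 0.0, "wz": 0.0, "grip": 2.5},
  ],
)

```text
clock: 8.35
eef_pos: [0.6176, -0.0363, 0.0265]
tool_rot: [0.128, 0.992, 0.0, -0.003]
ft_force: [-0.1, -0.4, -1.2]
grip_width: 0.0388
grasp_force: 62.0
```

```bash
python3 - <<'E'
from h import *
st();togo(.5745,-.081,.026,165.3)
p2,d2=viewer.camera("side");cv2.imwrite("pics/s6.png",cv2.resize(p2[120:230,220:360,::-1],None,fx=5,fy=5,interpolation=cv2.INTER_CUBIC))
E
```

```text
t 8.35 jig mm 0.4 42.17 z 26.51 Fjig 0.0 -0.4 -1.2 M [ 0.09 -0.11 -0.03]
t 8.35 eef [ 0.6176 -0.0363  0.0265] yaw 165.31 tilt [-0.0053  0.0013] F [-0.1 -0.4 -1.2] grip 0.03876769566437502 q6 0.197
shift cm [ 3.03 -5.42  0.07] turn [-0.0001 -0.0054  0.0002]
```

View pics/s6.png

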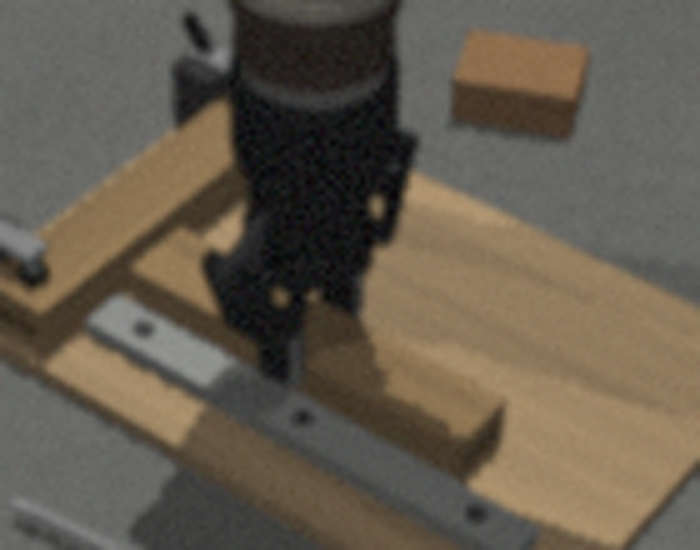

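The side view shows the fence-side fingertip just above the fence, at about (280,375). The rail is flat and close to the fence, and Fz is about 0. Next is a gentle move into the fence.

Call:
arm_command(
  increments=[
    {"dx": 0.0, "dy": 0.1, "dz": 0.0, "wx": 0.0, "wy": -0.004, "wz": 0.0, "grip": 2.5},
    {"dx": 0.0, "dy": 0.2, "dz": 0.0, "wx": 0.0, "wy": -0.004, "wz": 0.0, "grip": 2.5},
    {"dx": 0.0, "dy": 0.3, "dz": 0.0, "wx": 0.0, "wy": -0.004, "wz": 0.0, "grip": 2.5},
    {"dx": 0.0, "dy": 0.3, "dz": 0.0, "wx": 0.0, "wy": -0.004, "wz": 0.0, "grip": 2.5},
    {"dx": 0.0, "dy": 0.3, "dz": 0.0, "wx": 0.0, "wy": -0.004, "wz": 0.0, "grip": 2.5},
  ],
)

```text
clock: 8.9
eef_pos: [0.6179, -0.0347, 0.0268]
tool_rot: [0.128, 0.992, -0.001, -0.001]
ft_force: [-1.5, -5.4, -1.8]
grip_width: 0.0388
grasp_force: 61.8
```

```bash
python3 -c "
from h import *
st();togo(.5745,-.081,.026,165.3)"
```

```text
t 8.9 jig mm 0.34 43.77 z 26.81 Fjig -0.1 -5.6 -1.8 M [-1.17  0.16  0.45]
t 8.9 eef [ 0.6179 -0.0347  0.0268] yaw 165.28 tilt [-0.0019 -0.0021] F [-1.5 -5.4 -1.8] grip 0.03882210327033973 q6 0.202
shift cm [ 3.03 -5.58  0.1 ] turn [-0.0026 -0.0013 -0.0003]
```

Call:
arm_command(
  increments=[
    {"dx": 0.0, "dy": 0.0, "dz": 0.0, "wx": 0.0, "wy": 0.0, "wz": -0.005, "grip": 2.5},
    {"dx": 0.0, "dy": 0.0, "dz": 0.0, "wx": 0.0, "wy": 0.0, "wz": -0.005, "grip": 2.5},
    {"dx": 0.0, "dy": 0.0, "dz": 0.0, "wx": 0.0, "wy": 0.0, "wz": -0.005, "grip": 2.5},
  ],
)

```text
clock: 9.2
eef_pos: [0.618, -0.0347, 0.0268]
tool_rot: [0.126, 0.992, -0.001, -0.001]
ft_force: [-0.6, -4.9, -2.1]
grip_width: 0.0383
grasp_force: 61.8
```

```bash
python3 -c "
from h import *
st();togo(.5745,-.081,.026,165.3)"
```

```text
t 9.2 jig mm 0.36 43.8 z 26.78 Fjig 0.7 -4.8 -2.1 M [-1.12  0.19 -0.07]
t 9.2 eef [ 0.618  -0.0347  0.0268] yaw 165.49 tilt [-0.0018 -0.0017] F [-0.6 -4.9 -2.1] grip 0.03834648214686008 q6 0.198
shift cm [ 3.05 -5.57  0.09] turn [-0.0021 -0.0013  0.0033]
```

Mz is now near 0, so the rail is flush on the fence. I'll lower it slightly and advance along the fence.

Call:
arm_command(
  increments=[
    {"dx": -0.1, "dy": 0.0, "dz": 0.04, "wx": 0.0, "wy": 0.0, "wz": 0.0, "grip": 2.5},
    {"dx": -0.2, "dy": 0.0, "dz": 0.04, "wx": 0.0, "wy": 0.0, "wz": 0.0, "grip": 2.5},
    {"dx": -0.3, "dy": 0.0, "dz": 0.04, "wx": 0.0, "wy": 0.0, "wz": 0.0, "grip": 2.5},
    {"dx": -0.4, "dy": 0.0, "dz": 0.04, "wx": 0.0, "wy": 0.0, "wz": 0.0, "grip": 2.5},
    {"dx": -0.5, "dy": 0.0, "dz": 0.04, "wx": 0.0, "wy": 0.0, "wz": 0.0, "grip": 2.5},
    {"dx": -0.6, "dy": 0.0, "dz": 0.04, "wx": 0.0, "wy": 0.0, "wz": 0.0, "grip": 2.5},
    {"dx": -0.6, "dy": 0.0, "dz": 0.04, "wx": 0.0, "wy": 0.0, "wz": 0.0, "grip": 2.5},
    {"dx": -0.6, "dy": 0.0, "dz": 0.04, "wx": 0.0, "wy": 0.0, "wz": 0.0, "grip": 2.5},
  ],
)

```text
clock: 10.0
eef_pos: [0.6212, -0.0356, 0.0263]
tool_rot: [0.126, 0.992, -0.001, -0.003]
ft_force: [-6.3, -3.0, 2.5]
grip_width: 0.0387
grasp_force: 62.4
```

```bash
python3 -c "
from h import *
st();togo(.5745,-.081,.026,165.5)
p,d=viewer.camera('scene');cv2.imwrite('pics/c7.png',cv2.resize(p[170:300,170:310,::-1],None,fx=4.5,fy=4.5,interpolation=cv2.INTER_CUBIC))"
```

```text
t 10.0 jig mm 3.73 43.79 z 26.31 Fjig -5.3 -4.5 2.5 M [-0.77  1.34 -0.13]
t 10.0 eef [ 0.6212 -0.0356  0.0263] yaw 165.5 tilt [-0.0067 -0.0004] F [-6.3 -3.   2.5] grip 0.03869426931436491 q6 0.196
shift cm [ 3.39 -5.57  0.06] turn [-0.0021 -0.0063 -0.0001]
```

View pics/c7.png

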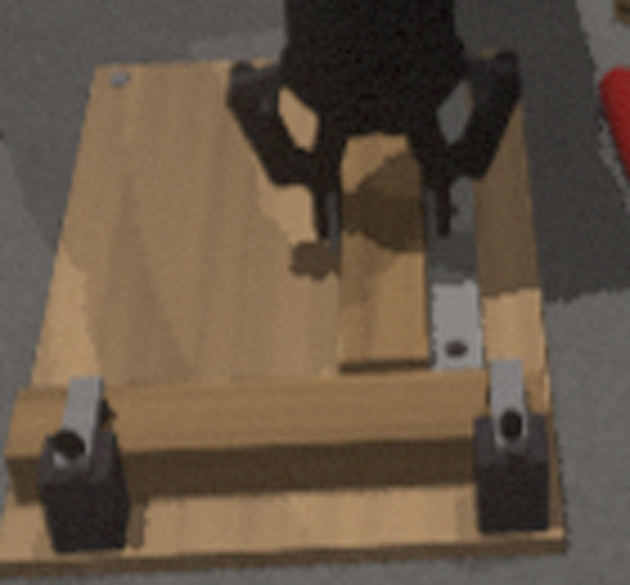

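The rail is flush to the fence. Its end, at crop row 365, is still a few mm short of the cross rail's near edge at row 378, with the end face visible, so I'll continue.

Call:
arm_command(
  increments=[
    {"dx": -0.1, "dy": 0.0, "dz": 0.0, "wx": 0.0, "wy": -0.003, "wz": 0.0, "grip": 2.5},
    {"dx": -0.2, "dy": 0.0, "dz": -0.02, "wx": 0.0, "wy": -0.003, "wz": 0.0, "grip": 2.5},
    {"dx": -0.3, "dy": -0.02, "dz": -0.02, "wx": 0.0, "wy": -0.003, "wz": 0.0, "grip": 2.5},
    {"dx": -0.4, "dy": -0.02, "dz": -0.02, "wx": 0.0, "wy": -0.003, "wz": 0.0, "grip": 2.5},
    {"dx": -0.4, "dy": -0.02, "dz": -0.02, "wx": 0.0, "wy": -0.003, "wz": 0.0, "grip": 2.5},
    {"dx": -0.4, "dy": -0.02, "dz": -0.02, "wx": 0.0, "wy": -0.003, "wz": 0.0, "grip": 2.5},
  ],
)

```text
clock: 10.65
eef_pos: [0.6255, -0.0367, 0.0263]
tool_rot: [0.126, 0.992, -0.001, -0.001]
ft_force: [-6.1, -2.8, 0.4]
grip_width: 0.0385
grasp_force: 62.1
```

```bash
python3 -c "
from h import *
st();togo(.5745,-.081,.026,165.5)"
```

```text
t 10.65 jig mm 8.14 43.8 z 26.32 Fjig -5.1 -4.3 0.4 M [-0.82  1.16 -0.13]
t 10.65 eef [ 0.6255 -0.0367  0.0263] yaw 165.5 tilt [-0.003  -0.0011] F [-6.1 -2.8  0.4] grip 0.03851966928517492 q6 0.195
shift cm [ 3.83 -5.57  0.05] turn [-0.0018 -0.0027 -0.    ]
```

Call:
arm_command(
  increments=[
    {"dx": -0.1, "dy": -0.02, "dz": 0.0, "wx": 0.0, "wy": 0.0, "wz": 0.0, "grip": 2.5},
    {"dx": -0.2, "dy": -0.03, "dz": 0.0, "wx": 0.0, "wy": 0.0, "wz": 0.0, "grip": 2.5},
    {"dx": -0.25, "dy": -0.03, "dz": 0.0, "wx": 0.0, "wy": 0.0, "wz": 0.0, "grip": 2.5},
    {"dx": -0.25, "dy": -0.03, "dz": 0.0, "wx": 0.0, "wy": 0.0, "wz": 0.0, "grip": 2.5},
    {"dx": -0.25, "dy": -0.03, "dz": 0.0, "wx": 0.0, "wy": 0.0, "wz": 0.0, "grip": 2.5},
  ],
)

```text
clock: 11.15
eef_pos: [0.6282, -0.0374, 0.0263]
tool_rot: [0.126, 0.992, -0.0, -0.001]
ft_force: [-4.5, -4.4, -0.3]
grip_width: 0.0387
grasp_force: 62.0
```

```bash
python3 -c "
from h import *
st();togo(.5745,-.081,.026,165.5)"
```

```text
t 11.15 jig mm 10.99 43.79 z 26.32 Fjig -3.3 -5.4 -0.3 M [-0.69  0.94 -0.13]
t 11.15 eef [ 0.6282 -0.0374  0.0263] yaw 165.51 tilt [-0.0023 -0.0007] F [-4.5 -4.4 -0.3] grip 0.038694685401521045 q6 0.194
shift cm [ 4.11 -5.56  0.05] turn [-0.0013 -0.002   0.0001]
```

Call:
arm_command(
  increments=[
    {"dx": -0.1, "dy": 0.0, "dz": 0.0, "wx": 0.0, "wy": 0.0, "wz": 0.0, "grip": 2.5},
    {"dx": -0.2, "dy": -0.02, "dz": 0.0, "wx": 0.0, "wy": 0.0, "wz": 0.0, "grip": 2.5},
    {"dx": -0.25, "dy": -0.02, "dz": 0.0, "wx": 0.0, "wy": 0.0, "wz": 0.0, "grip": 2.5},
    {"dx": -0.25, "dy": -0.02, "dz": 0.0, "wx": 0.0, "wy": 0.0, "wz": 0.0, "grip": 2.5},
    {"dx": -0.25, "dy": -0.02, "dz": 0.0, "wx": 0.0, "wy": 0.0, "wz": 0.0, "grip": 2.5},
  ],
)

```text
clock: 11.65
eef_pos: [0.6293, -0.0377, 0.0263]
tool_rot: [0.126, 0.992, -0.0, -0.002]
ft_force: [-7.4, -1.8, 2.3]
grip_width: 0.0386
grasp_force: 62.4
```

```bash
python3 -c "
from h import *
st();togo(.5745,-.081,.026,165.5)"
```

```text
t 11.65 jig mm 12.12 43.76 z 26.27 Fjig -6.7 -3.6 2.3 M [-0.47  1.49 -0.18]
t 11.65 eef [ 0.6293 -0.0377  0.0263] yaw 165.52 tilt [-0.0047  0.0002] F [-7.4 -1.8  2.3] grip 0.038606161736110846 q6 0.193
shift cm [ 4.23 -5.56  0.05] turn [-0.001  -0.0046  0.0003]
```

Call:
arm_command(
  increments=[
    {"dx": -0.05, "dy": 0.0, "dz": 0.0, "wx": 0.0, "wy": 0.0, "wz": 0.0, "grip": 2.5},
    {"dx": -0.1, "dy": 0.0, "dz": -0.01, "wx": 0.0, "wy": -0.001, "wz": 0.0, "grip": 2.5},
    {"dx": -0.15, "dy": 0.0, "dz": -0.02, "wx": 0.0, "wy": -0.002, "wz": 0.0, "grip": 2.5},
    {"dx": -0.15, "dy": 0.0, "dz": -0.02, "wx": 0.0, "wy": -0.002, "wz": 0.0, "grip": 2.5},
    {"dx": -0.15, "dy": 0.0, "dz": -0.02, "wx": 0.0, "wy": -0.002, "wz": 0.0, "grip": 2.5},
  ],
)

```text
clock: 12.15
eef_pos: [0.6294, -0.0377, 0.0263]
tool_rot: [0.126, 0.992, -0.0, -0.003]
ft_force: [-10.8, -0.9, 3.6]
grip_width: 0.0385
grasp_force: 62.6
```

```bash
python3 -c "
from h import *
st();togo(.5745,-.081,.026,165.5)
p,d=viewer.camera('scene');cv2.imwrite('pics/c8.png',cv2.resize(p[170:300,170:310,::-1],None,fx=4.5,fy=4.5,interpolation=cv2.INTER_CUBIC))"
```

```text
t 12.15 jig mm 12.15 43.77 z 26.31 Fjig -10.3 -3.6 3.6 M [-0.28  2.1  -0.17]
t 12.15 eef [ 0.6294 -0.0377  0.0263] yaw 165.53 tilt [-0.0055  0.0004] F [-10.8  -0.9   3.6] grip 0.03847619456601145 q6 0.193
shift cm [ 4.23 -5.56  0.06] turn [-0.001  -0.0054  0.0004]
```

View pics/c8.png

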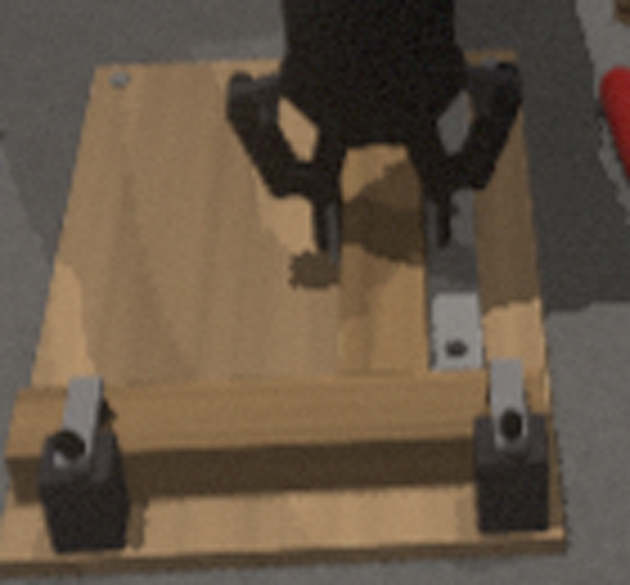

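The rail end now meets the cross rail squarely, with no end face visible at row 370, and it is flush on the fence at column 430. I'll raise the push.

Call:
arm_command(
  increments=[
    {"dx": -0.05, "dy": 0.0, "dz": -0.01, "wx": 0.0, "wy": 0.0, "wz": 0.0, "grip": 2.5},
    {"dx": -0.1, "dy": 0.0, "dz": -0.02, "wx": 0.0, "wy": 0.0, "wz": 0.0, "grip": 2.5},
    {"dx": -0.15, "dy": 0.0, "dz": -0.03, "wx": 0.0, "wy": 0.0, "wz": 0.0, "grip": 2.5},
    {"dx": -0.2, "dy": 0.0, "dz": -0.03, "wx": 0.0, "wy": 0.0, "wz": 0.0, "grip": 2.5},
    {"dx": -0.2, "dy": 0.0, "dz": -0.03, "wx": 0.0, "wy": 0.0, "wz": 0.0, "grip": 2.5},
    {"dx": -0.2, "dy": 0.0, "dz": -0.03, "wx": 0.0, "wy": 0.0, "wz": 0.0, "grip": 2.5},
  ],
)

```text
clock: 12.8
eef_pos: [0.6293, -0.0378, 0.0263]
tool_rot: [0.126, 0.992, 0.0, -0.005]
ft_force: [-14.9, -0.4, 6.3]
grip_width: 0.0387
grasp_force: 62.9
```

```bash
python3 -c "
from h import *
st();togo(.5745,-.081,.026,165.5)"
```

```text
t 12.8 jig mm 12.13 43.75 z 26.28 Fjig -14.3 -4.2 6.3 M [-0.03  2.86 -0.23]
t 12.8 eef [ 0.6293 -0.0378  0.0263] yaw 165.54 tilt [-0.0094  0.0013] F [-14.9  -0.4   6.3] grip 0.03867392607566767 q6 0.192
shift cm [ 4.23 -5.56  0.07] turn [-0.0011 -0.0094  0.0006]
```

Call:
arm_command(
  increments=[
    {"dx": 0.0, "dy": 0.0, "dz": -0.01, "wx": 0.0, "wy": -0.003, "wz": 0.0, "grip": 2.5},
    {"dx": 0.0, "dy": 0.0, "dz": -0.02, "wx": 0.0, "wy": -0.006, "wz": 0.0, "grip": 2.5},
    {"dx": 0.0, "dy": 0.0, "dz": -0.02, "wx": 0.0, "wy": -0.009, "wz": 0.0, "grip": 2.5},
    {"dx": 0.0, "dy": 0.0, "dz": -0.02, "wx": 0.0, "wy": -0.009, "wz": 0.0, "grip": 2.5},
    {"dx": 0.0, "dy": 0.0, "dz": -0.02, "wx": 0.0, "wy": -0.009, "wz": 0.0, "grip": 2.5},
  ],
)

```text
clock: 13.3
eef_pos: [0.6294, -0.0378, 0.0263]
tool_rot: [0.126, 0.992, -0.001, -0.0]
ft_force: [-14.0, -0.2, 5.4]
grip_width: 0.0387
grasp_force: 62.8
```

```bash
python3 -c "
from h import *
st();togo(.5745,-.081,.026,165.5)"
```

```text
t 13.3 jig mm 12.25 43.75 z 26.31 Fjig -13.5 -3.7 5.4 M [ 0.    2.9  -0.18]
t 13.3 eef [ 0.6294 -0.0378  0.0263] yaw 165.54 tilt [-0.0005 -0.001 ] F [-14.   -0.2   5.4] grip 0.03865809450554335 q6 0.193
shift cm [ 4.24 -5.56  0.04] turn [-0.001  -0.0002  0.0007]
```

Call:
arm_command(
  increments=[
    {"dx": -0.03, "dy": 0.0, "dz": -0.03, "wx": 0.0, "wy": 0.0, "wz": 0.0, "grip": 2.5},
    {"dx": -0.06, "dy": 0.0, "dz": -0.05, "wx": 0.0, "wy": 0.0, "wz": 0.0, "grip": 2.5},
    {"dx": -0.06, "dy": 0.0, "dz": -0.05, "wx": 0.0, "wy": 0.0, "wz": 0.0, "grip": 2.5},
    {"dx": -0.06, "dy": 0.0, "dz": -0.05, "wx": 0.0, "wy": 0.0, "wz": 0.0, "grip": 2.5},
    {"dx": -0.06, "dy": 0.0, "dz": -0.05, "wx": 0.0, "wy": 0.0, "wz": 0.0, "grip": 2.5},
    {"dx": -0.06, "dy": 0.0, "dz": -0.05, "wx": 0.0, "wy": 0.0, "wz": 0.0, "grip": 2.5},
  ],
)

```text
clock: 13.9
eef_pos: [0.6294, -0.0378, 0.0263]
tool_rot: [0.126, 0.992, -0.0, -0.001]
ft_force: [-14.8, 0.2, 3.8]
grip_width: 0.0386
grasp_force: 62.6
```

```bash
python3 -c "
from h import *
st();togo(.5745,-.081,.026,165.5)"
```

```text
t 13.9 jig mm 12.23 43.76 z 26.33 Fjig -14.4 -3.6 3.8 M [ 0.02  2.94 -0.21]
t 13.9 eef [ 0.6294 -0.0378  0.0263] yaw 165.54 tilt [-0.0018 -0.0006] F [-14.8   0.2   3.8] grip 0.038559121770632206 q6 0.193
shift cm [ 4.24 -5.56  0.05] turn [-0.0011 -0.0016  0.0007]
```

Good. I'll hold for about 4 s.

Call:
arm_command(
  increments=[
    {"dx": 0.0, "dy": 0.0, "dz": 0.0, "wx": 0.0, "wy": 0.0, "wz": 0.0, "grip": 2.5},
    {"dx": 0.0, "dy": 0.0, "dz": 0.0, "wx": 0.0, "wy": 0.0, "wz": 0.0, "grip": 2.5},
    {"dx": 0.0, "dy": 0.0, "dz": 0.0, "wx": 0.0, "wy": 0.0, "wz": 0.0, "grip": 2.5},
    {"dx": 0.0, "dy": 0.0, "dz": 0.0, "wx": 0.0, "wy": 0.0, "wz": 0.0, "grip": 2.5},
    {"dx": 0.0, "dy": 0.0, "dz": 0.0, "wx": 0.0, "wy": 0.0, "wz": 0.0, "grip": 2.5},
    {"dx": 0.0, "dy": 0.0, "dz": 0.0, "wx": 0.0, "wy": 0.0, "wz": 0.0, "grip": 2.5},
    {"dx": 0.0, "dy": 0.0, "dz": 0.0, "wx": 0.0, "wy": 0.0, "wz": 0.0, "grip": 2.5},
    {"dx": 0.0, "dy": 0.0, "dz": 0.0, "wx": 0.0, "wy": 0.0, "wz": 0.0, "grip": 2.5},
    {"dx": 0.0, "dy": 0.0, "dz": 0.0, "wx": 0.0, "wy": 0.0, "wz": 0.0, "grip": 2.5},
    {"dx": 0.0, "dy": 0.0, "dz": 0.0, "wx": 0.0, "wy": 0.0, "wz": 0.0, "grip": 2.5},
  ],
)

```text
clock: 14.9
eef_pos: [0.6294, -0.0378, 0.0263]
tool_rot: [0.126, 0.992, -0.0, -0.001]
ft_force: [-14.4, 0.2, 5.1]
grip_width: 0.0389
grasp_force: 62.6
```

Call:
arm_command(
  increments=[
    {"dx": 0.0, "dy": 0.0, "dz": 0.0, "wx": 0.0, "wy": 0.0, "wz": 0.0, "grip": 2.5},
    {"dx": 0.0, "dy": 0.0, "dz": 0.0, "wx": 0.0, "wy": 0.0, "wz": 0.0, "grip": 2.5},
    {"dx": 0.0, "dy": 0.0, "dz": 0.0, "wx": 0.0, "wy": 0.0, "wz": 0.0, "grip": 2.5},
    {"dx": 0.0, "dy": 0.0, "dz": 0.0, "wx": 0.0, "wy": 0.0, "wz": 0.0, "grip": 2.5},
    {"dx": 0.0, "dy": 0.0, "dz": 0.0, "wx": 0.0, "wy": 0.0, "wz": 0.0, "grip": 2.5},
    {"dx": 0.0, "dy": 0.0, "dz": 0.0, "wx": 0.0, "wy": 0.0, "wz": 0.0, "grip": 2.5},
    {"dx": 0.0, "dy": 0.0, "dz": 0.0, "wx": 0.0, "wy": 0.0, "wz": 0.0, "grip": 2.5},
    {"dx": 0.0, "dy": 0.0, "dz": 0.0, "wx": 0.0, "wy": 0.0, "wz": 0.0, "grip": 2.5},
    {"dx": 0.0, "dy": 0.0, "dz": 0.0, "wx": 0.0, "wy": 0.0, "wz": 0.0, "grip": 2.5},
    {"dx": 0.0, "dy": 0.0, "dz": 0.0, "wx": 0.0, "wy": 0.0, "wz": 0.0, "grip": 2.5},
  ],
)

```text
clock: 15.9
eef_pos: [0.6294, -0.0377, 0.0263]
tool_rot: [0.126, 0.992, -0.0, -0.001]
ft_force: [-13.4, 0.6, 4.3]
grip_width: 0.0384
grasp_force: 62.6
```

Call:
arm_command(
  increments=[
    {"dx": 0.0, "dy": 0.0, "dz": 0.0, "wx": 0.0, "wy": 0.0, "wz": 0.0, "grip": 2.5},
    {"dx": 0.0, "dy": 0.0, "dz": 0.0, "wx": 0.0, "wy": 0.0, "wz": 0.0, "grip": 2.5},
    {"dx": 0.0, "dy": 0.0, "dz": 0.0, "wx": 0.0, "wy": 0.0, "wz": 0.0, "grip": 2.5},
    {"dx": 0.0, "dy": 0.0, "dz": 0.0, "wx": 0.0, "wy": 0.0, "wz": 0.0, "grip": 2.5},
    {"dx": 0.0, "dy": 0.0, "dz": 0.0, "wx": 0.0, "wy": 0.0, "wz": 0.0, "grip": 2.5},
    {"dx": 0.0, "dy": 0.0, "dz": 0.0, "wx": 0.0, "wy": 0.0, "wz": 0.0, "grip": 2.5},
    {"dx": 0.0, "dy": 0.0, "dz": 0.0, "wx": 0.0, "wy": 0.0, "wz": 0.0, "grip": 2.5},
    {"dx": 0.0, "dy": 0.0, "dz": 0.0, "wx": 0.0, "wy": 0.0, "wz": 0.0, "grip": 2.5},
    {"dx": 0.0, "dy": 0.0, "dz": 0.0, "wx": 0.0, "wy": 0.0, "wz": 0.0, "grip": 2.5},
    {"dx": 0.0, "dy": 0.0, "dz": 0.0, "wx": 0.0, "wy": 0.0, "wz": 0.0, "grip": 2.5},
  ],
)

```text
clock: 16.9
eef_pos: [0.6294, -0.0378, 0.0263]
tool_rot: [0.126, 0.992, -0.0, -0.001]
ft_force: [-13.9, -0.1, 3.9]
grip_width: 0.0384
grasp_force: 62.6
```

Call:
arm_command(
  increments=[
    {"dx": 0.0, "dy": 0.0, "dz": 0.0, "wx": 0.0, "wy": 0.0, "wz": 0.0, "grip": 2.5},
    {"dx": 0.0, "dy": 0.0, "dz": 0.0, "wx": 0.0, "wy": 0.0, "wz": 0.0, "grip": 2.5},
    {"dx": 0.0, "dy": 0.0, "dz": 0.0, "wx": 0.0, "wy": 0.0, "wz": 0.0, "grip": 2.5},
    {"dx": 0.0, "dy": 0.0, "dz": 0.0, "wx": 0.0, "wy": 0.0, "wz": 0.0, "grip": 2.5},
    {"dx": 0.0, "dy": 0.0, "dz": 0.0, "wx": 0.0, "wy": 0.0, "wz": 0.0, "grip": 2.5},
    {"dx": 0.0, "dy": 0.0, "dz": 0.0, "wx": 0.0, "wy": 0.0, "wz": 0.0, "grip": 2.5},
    {"dx": 0.0, "dy": 0.0, "dz": 0.0, "wx": 0.0, "wy": 0.0, "wz": 0.0, "grip": 2.5},
    {"dx": 0.0, "dy": 0.0, "dz": 0.0, "wx": 0.0, "wy": 0.0, "wz": 0.0, "grip": 2.5},
    {"dx": 0.0, "dy": 0.0, "dz": 0.0, "wx": 0.0, "wy": 0.0, "wz": 0.0, "grip": 2.5},
    {"dx": 0.0, "dy": 0.0, "dz": 0.0, "wx": 0.0, "wy": 0.0, "wz": 0.0, "grip": 2.5},
  ],
)

```text
clock: 17.9
eef_pos: [0.6294, -0.0378, 0.0263]
tool_rot: [0.126, 0.992, -0.0, -0.001]
ft_force: [-14.6, -0.2, 4.0]
grip_width: 0.0388
grasp_force: 62.6
```

```bash
python3 -c "
from h import *
st()
p,d=viewer.camera('side');cv2.imwrite('pics/s9.png',cv2.resize(p[120:230,220:360,::-1],None,fx=5,fy=5,interpolation=cv2.INTER_CUBIC))"
```

```text
t 17.9 jig mm 12.19 43.76 z 26.29 Fjig -14.1 -3.9 4.0 M [ 0.01  2.98 -0.18]
```

View pics/s9.png

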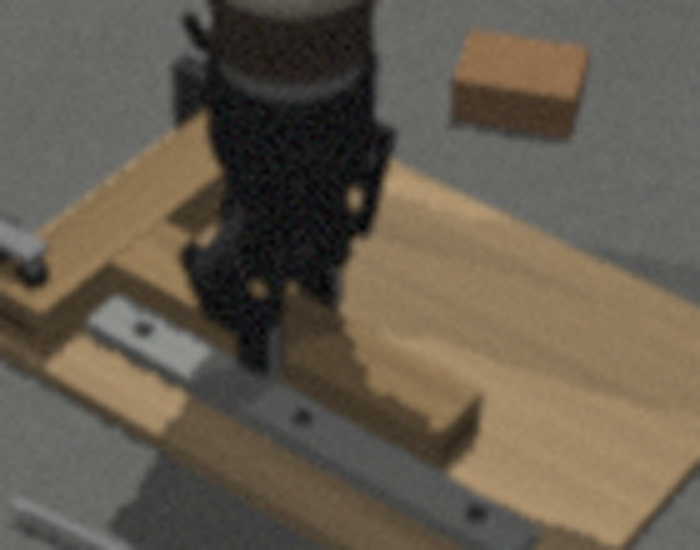

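The rail is butted against the cross rail at (110,265), lies along the fence, and sits flat at its rear end (450,460). The push is steady, so I'm handing in.

```bash
python3 -c "
from workcell import job
print(job.job_done())"
```

```text
the job is handed in; nothing more can be done
None
```

The stretcher rail is flat on the board, flush to the fence and butted squarely against the cross rail; the wrist reads a steady 14 N push (I estimate 10–14 N at the joint after friction), held over 4 s and still on at hand-in around 18 s.

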